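# Open the block heater's cover for loading

### The job

Make the block heater ready for loading. First clear its cover: put the vial left standing on it into the empty hole of the vial rack, down on the bottom of the hole, and let go. Then, before turning anything, give the round knob on the cover a short, light tug upward to feel whether the catch is holding; if it is, do not force it but turn the knob about a quarter turn, either way, to free it, then lift the cover open to at least 35 degrees and, as it has no stay and falls shut, finish while the gripper is still holding it there, steady; do not tip the vial over or disturb the stored vials, the dish, the jar or the beaker.

Things in the scene. Friction and masses are not known exactly. Their poses are not given: they have to be found in the camera images.
- vial_mid (a point): the amber glass vial standing on the heater's cover at the start; its centre, half-way up. Flat-bottomed, 95 mm tall: glass body 28 mm in diameter up to 72 mm above its base, black screw cap 24 mm in diameter over the top 17 mm; about 55 g. z axis up the vial.
- empty_hole (a point): the one empty hole of the vial rack: centre of its mouth, in the rack's top face 45 mm above the bench. Holes are 31 mm in diameter, 33 mm deep, flat-bottomed; a seated vial stands 62 mm out of the rack.
- rack: fixed white vial rack, 226 x 56 x 45 mm, one row of five holes 42 mm apart, four of them filled; origin at the centre of its underside on the bench, y axis along the row, x axis across it.
- stored1_mid (a point): a stored vial in the rack, same make as the one to move; its centre, half-way up. Must stay.
- stored2_mid (a point): another stored vial in the rack; its centre. Must stay.
- stored3_mid (a point): another stored vial in the rack; its centre. Must stay.
- stored4_mid (a point): another stored vial in the rack; its centre. Must stay.
- knob (a point): round black knob near the front edge of the heater's cover, also its pull: centre of the head, 40 mm in diameter and 20 mm high (18 to 38 mm above the cover's top) on a 22 mm thick neck. This point moves with the cover but does not turn with the knob: at the start z is up, y parallel to the hinge, x from the knob to the hinge at the rear.
- knob_rim (a point): a point on the knob's rim, 20 mm from its axis; it turns with the knob. Under the cover the knob carries a hidden tongue that holds the cover over some 70 degrees of the knob's turn: a quarter turn either way frees a caught cover, and may catch a free one. The knob is moderately stiff (0.06 N m) and stays where it is left; its starting angle varies.
- hinge (a point): middle of the cover's hinge line at the heater's rear, 112 mm above the bench; y lies along the hinge, x points to the rear (away from the knob), z up. The knob's axis is 197 mm in front of it; with the cover shut the knob's centre is 40 mm higher than the hinge line.
- heater: the block heater, a fixed white housing 320 mm deep, 260 wide, 105 high, sloping control panel towards the robot; origin at the centre of its underside on the bench, x axis to its rear, z up.
- cover (a joint): angle of the cover in rad: 0 shut, growing as its front is lifted, stop at 1.22. Grey plate 236 mm deep, 256 wide, 18 thick, top face 123 mm above the bench, about 0.6 kg. Caught, it gives only some 2 mm at the knob: a tug of 10 to 20 N shows it, over 60 N strains the catch; free, it comes up with about 4 N at the knob.
- dish_mid (a point): steel weighing dish, 96 mm in diameter and 18 mm high, on the bench; its centre. A bystander.
- jar_mid (a point): screw-top sample jar, 60 mm in diameter and 75 mm high; its centre. A bystander.
- beaker_mid (a point): glass beaker, 66 mm in diameter and 85 mm high; its centre. A bystander.
Not all that is in view belongs to the job. What is shaped like the part that bears vial_mid but purple or red is not meant.

How it is judged:
By the outcome, as a careful person would: the job done as asked, in the order asked, and still so for the second after the job is handed in, while the arm keeps its last pose, push and grip.
It also fails if it takes over 67 s, if anything falls off the work surface, if the arm or the gripper's body presses on something with over 40 N, if the wrist force passes 120 N, or if a joint passes its speed limit or range.

### The arm

A 6-joint arm with a two-finger parallel gripper is mounted at the origin on the work surface. World frame = base frame: x ahead of the robot, y to its left, z up, the work surface at z = 0. Lengths are in mm, angles in rad, forces in N, time in s.
With the tool pointing down it reaches from about 275 to 825 mm from the base axis. Payload 5.2 kg.
Tool frame: the origin (TCP) lies at the very end of the fingers, on their centre line; the grasp point (between the pads) lies 19 mm behind it; z points along the fingers, y is the direction in which the jaws open and shut (so a half turn about z gives the same grasp; the last joint's range is limited). The gripper opens to 93 mm and grips with 3 to 60 N. Pads are 15 mm wide; open, the fingers measure 128 mm over their backs; the gripper's body (75 mm by 188 mm) begins 65 mm behind the grasp point.
Start: joints at [-1.404, 0.259, 1.535, -0, 1.348, -0.203], TCP at [198.807, -512.817, 218.653] pointing down, gripper open.
Joint ranges: [-3.14, 3.14], [-0.91, 2.08], [0.19, 2.58], [-1.22, 4.36], [0.22, 2.71], [-3.12, 3.12]. Speed limits (rad/s): [2.57, 2.57, 3.14, 3.14, 3.14, 3.14].

### API

Orientations are given as [roll, pitch, yaw] about the fixed x, y, z axes, in that order (R = Rz(yaw) Ry(pitch) Rx(roll)).
In Python, from rig import arm, camera, get_calibration, job_done gives the robot as it stands.
- The arm moves only by the tool carry_out, never from a script. Its argument "rows" is a list that holds one entry, the list of rows, each a list of 7 numbers: the turn, a rotation vector about the world's x, y, z in degrees, then the shift along the world's x, y, z in cm, then the finger opening in cm, from 0 to 9.3. A call has 1 to 12 rows; each row shifts and turns the commanded pose from where the row before left it; what a row does not reach is not made up. A row lasts 1/8 s, in which the tool goes at most 62.5 mm and 10.7 degrees, less where a joint would pass 70% of its speed; a pose out of reach is approached as far as the arm can. A call with a gripper value outside its range is refused whole. The fingers move at their own pace and stop on an object; "force" is the grip in N (left out, the last holds). Time passes only in rows, so rows that do not move let the fingers close. It gives the time, the measured TCP pose, the force and the opening at its end, in the units of the state.
- arm.observe(): the state, without advancing time (a new reading comes with each control period).
- camera(name): name is "side" or "top"; returns the picture (480x640x3 uint8, red, green, blue); there is no depth.
- get_calibration(name): a dict with "vfov" (degrees; the focal length in pixels is half the picture's height over the tangent of half this angle, whatever the lens; pixels are square), "cx", "cy" (the principal point, pixels), "k1" (the pictures are not rectified: a ray, as slopes to the right and down, at radius r is drawn at 1 + k1 r^2 times it, then the intrinsics apply), "eye" and "rotation" of the camera in the world. Camera axes: x right, y down, z forward; pixel columns grow to the right and rows downward; lengths in mm; the calibration is good to about 2 mm. A picture is of the moment at which its call begins. get_calibration takes no time and is no camera call.
- job_done(): hands the job in, once; it reports no verdict.
The state is a dict: "t": time; "qpos": joint angles; "joint_velocities": joint speeds; "joint_efforts": joint torques, N m; "eef_pos": TCP position; "orientation": TCP orientation; "force": force on the tool from outside, world axes, zero at the start; "ft_torque": the same for the moment, N m; "width": finger opening in mm.
Only numpy, scipy, OpenCV 4.12 (cv2) and the standard library are available. Lean on these libraries where they do the work, as an engineer would, in place of code of your own. Each camera call takes 0.05 s, during which the arm holds its last target. There are 200 camera calls.

## Working session

There is one attempt and no reset: what is moved stays moved. The work goes in short steps, Python scripts to look and compute and a tool call to move; the robot and the scene stay as the last step left them, time stands still between calls to the robot, and variables do not carry over. Pictures are saved under pics/ and viewed, about 8 in all and at most 12, crops included, and the job is handed in when it is done.

Besides the shell and the picture viewer there is one more tool, called after "Emit:" as name(argument=value, ...) on one line, values as JSON. carry_out: Moves the arm, as the interface text tells. Its arguments: {"type":"object","properties":{"rows":{"type":"array","items":{"type":"array","items":{"type":"array","items":{"type":"number"}}}},"force":{"type":"number"}},"required":["rows"]}

```bash
mkdir -p pics; ls; python3 - <<'E'
from rig import arm,camera,get_calibration
import cv2
for n in("side","top"):
    cv2.imwrite(f"pics/{n}0.png",camera(n)[:,:,::-1]); print(n,get_calibration(n))
print(arm.observe())
E
```

```text
pics
side {'vfov': 46.6947830428787, 'cx': 321.32960989784885, 'cy': 242.24929124465086, 'k1': -0.024431926049749787, 'eye': array([ 207.97915853, -723.41356091,  931.05982961]), 'rotation': array([-2.30588329,  0.01211112, -0.48264054])}
top {'vfov': 45.9645841170623, 'cx': 319.884149670928, 'cy': 244.08915815340865, 'k1': -0.06145755669711776, 'eye': array([ 372.94238351,   27.90069259, 1521.49087224]), 'rotation': array([-2.97636892,  0.00871923, -1.59098788])}
{'t': 0.1, 'qpos': array([-1.40381282e+00,  2.59294267e-01,  1.53597771e+00, -2.63618258e-05,
        1.34797820e+00, -2.02806457e-01]), 'joint_velocities': array([ 6.22350039e-04, -8.99338798e-04, -2.80708026e-03,  2.09409230e-03,
        1.20657678e-03,  3.83764547e-05]), 'joint_efforts': array([ 3.40951265e-03, -4.38206613e+01, -2.84642762e+01,  7.21726008e-02,
        3.62092140e-02, -4.71041915e-05]), 'eef_pos': array([ 198.70725299, -512.32489122,  217.88620097]), 'orientation': array([-3.13996393e+00, -3.08682404e-04,  3.69795560e-01]), 'force': array([-0.46468206, -0.1057103 , -0.369232  ]), 'ft_torque': array([-0.01890668,  0.00346697,  0.02279282]), 'width': 93.26168674728243}
```

View pics/side0.png

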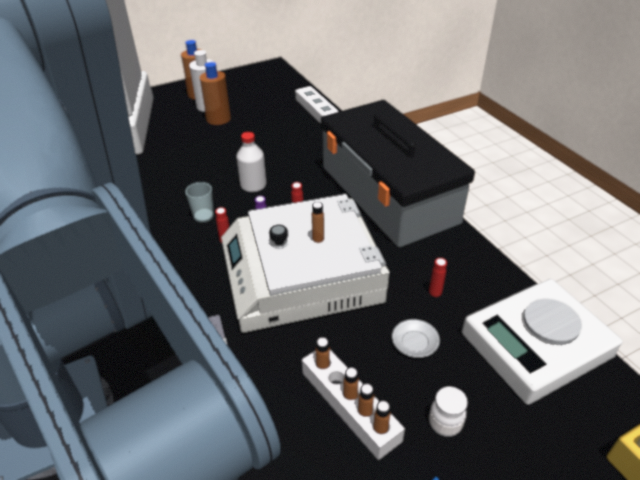

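View pics/top0.png

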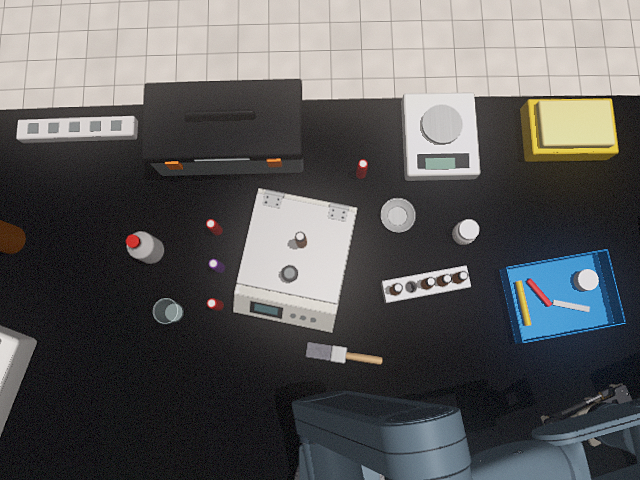

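Side: vial on the cover at about (318,222), knob (279,234), hole (337,378). Top: vial cap (300,238), knob (289,273), hole (412,287), rack filled at 396, 430, 446 and 462. I'll enlarge these for accurate reading.

```bash
cat > h.py <<'E'
import numpy as np,cv2
from scipy.spatial.transform import Rotation as R
from rig import get_calibration
def cal(n):
    c=get_calibration(n); f=240/np.tan(np.radians(c['vfov'])/2); return c,f
def rot(c): return R.from_rotvec(c['rotation']).as_matrix()
def proj(n,P):
    c,f=cal(n); p=(np.atleast_2d(P)-c['eye'])@rot(c); s=p[:,:2]/p[:,2:]
    s=s*(1+c['k1']*(s**2).sum(1,keepdims=True)); return s*f+[c['cx'],c['cy']]
def ray(n,u,v):
    c,f=cal(n); d=np.array([(u-c['cx'])/f,(v-c['cy'])/f]); s=d.copy()
    for _ in range(20): s=d/(1+c['k1']*(s@s))
    return c['eye'],rot(c)@np.array([*s,1])
def at(n,u,v,z):
    e,d=ray(n,u,v); return e+d*(z-e[2])/d[2]
def tri(a,b):
    e1,d1=ray("side",*a); e2,d2=ray("top",*b)
    A=np.c_[d1,-d2]; t=np.linalg.lstsq(A,e2-e1,rcond=None)[0]
    p,q=e1+d1*t[0],e2+d2*t[1]; return (p+q)/2,np.linalg.norm(p-q)
E
python3 - <<'E'
import cv2,numpy as np
from h import *
t=cv2.imread("pics/top0.png");s=cv2.imread("pics/side0.png")
def c(im,x,y,w,h,k):
    o=cv2.resize(im[y:y+h,x:x+w],None,fx=k,fy=k,interpolation=cv2.INTER_CUBIC)
    for i in range(0,w,10): cv2.putText(o,str(x+i),(i*k,8),0,.3,(0,0,255)); cv2.line(o,(i*k,10),(i*k,14),(0,0,255))
    for i in range(0,h,10): cv2.putText(o,str(y+i),(0,i*k+4),0,.3,(0,0,255))
    return o
a=c(t,230,185,130,150,4)[:, :400]; a=c(t,260,220,66,66,6); b=c(t,376,260,100,50,4)[:200,:396]
d=c(s,260,195,66,66,6); e=c(s,296,332,66,66,6)
o=np.vstack([np.hstack([c(t,265,225,50,60,5),c(s,262,197,70,60,5)]),np.hstack([c(t,376,262,100,45,4),c(s,300,335,50,45,4)])])
cv2.imwrite("pics/crop.png",o);print(o.shape)
print("dirs",*[rot(cal(n)[0])[:,2] for n in("top","side")])
E
```

```text
(480, 600, 3)
dirs [ 0.81962581 -0.20631469 -0.53446027] [ 0.34589789  0.69051717 -0.63524852]
```

View pics/crop.png

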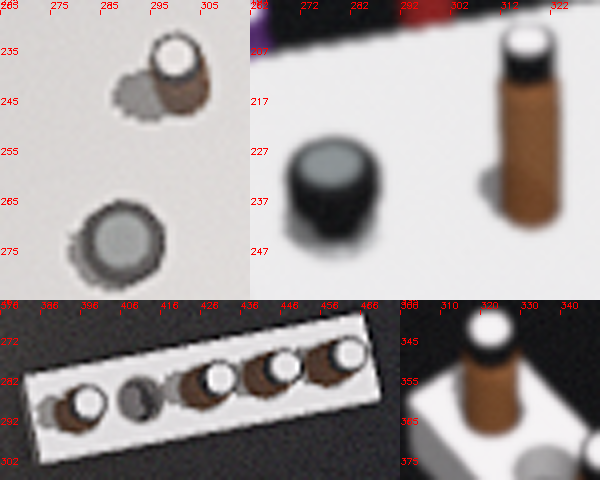

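```bash
sed -i "s/R.from_rotvec(c\['rotation'\])/R.from_euler('xyz',c['rotation'])/" h.py; python3 - <<'E'
from h import *
np.set_printoptions(precision=1,suppress=True)
print("dirs",*[rot(cal(n)[0])[:,2] for n in("top","side")])
print("vial cap",tri((317.2,204.6),(300,235.4)),at("top",300,235.4,218),at("side",317.2,204.6,218))
print("knob top",tri((277.8,229.2),(289.2,272.6)),at("top",289.2,272.6,161),at("side",277.8,229.2,161))
print("stored",[at("top",*p,107) for p in((398.1,287.6),(430.6,281.4),(447.1,278.4),(463.1,275.4))])
print("hole",at("top",410.6,286.4,45), "side",at("side",337,378,45), "stored1 side",at("side",300+90/4-.4,335+28/4-.4,107))
k=[at("top",376+x/4-.4,262+(y-300)/4-.4,45) for x,y in((25,373),(362,316),(382,402),(40,465))]
print("rack",k,np.mean(k,0),[np.linalg.norm(k[i]-k[i-1]) for i in range(4)])
# cover/heater corners top: hinge edge rear
for p in((260,189),(357,208),(333,331),(234,312)): print(p,at("top",*p,123),at("top",*p,105))
print("others z0",[at("top",*p,z) for p,z in(((398,215),18),((466,231),75),((168,311),85))])
E
```

```text
dirs [ 0.2  0.  -1. ] [ 0.3  0.7 -0.7]
vial cap (array([610.8,  81. , 222.4]), np.float64(1.0712027946510079)) [612.1  81.  218. ] [612.8  86.1 218. ]
knob top (array([531. , 110.5, 166. ]), np.float64(0.3158933937532676)) [531.7 110.8 161. ] [532.9 116.  161. ]
stored [array([ 494.4, -158. ,  107. ]), array([ 508.1, -240.3,  107. ]), array([ 514.7, -282.3,  107. ]), array([ 521.4, -323.2,  107. ])]
hole [ 502.1 -199.    45. ] side [ 503.3 -200.    45. ] stored1 side [ 496.5 -154.4  107. ]
rack [array([ 521. , -124.5,   45. ]), array([ 553.6, -348.1,   45. ]), array([ 496.6, -357.8,   45. ]), array([ 460.7, -132. ,   45. ])] [ 508.  -240.6   45. ] [np.float64(60.71521027196813), np.float64(225.96053044688608), np.float64(57.78684991527183), np.float64(228.61234583644205)]
(260, 189) [752.2 185.3 123. ] [757.1 187.4 105. ]
(357, 208) [696.9 -60.5 123. ] [701.1 -61.6 105. ]
(333, 331) [390.2   7.7 123. ] [390.4   7.4 105. ]
(234, 312) [441.2 250.5 123. ] [442.1 253.4 105. ]
others z0 [array([ 699.4, -177.9,   18. ]), array([ 640.7, -345.8,   75. ]), array([448.6, 425.2,  85. ])]
```

Emit:
carry_out(rows=[[[0,0,6.5,3.4,4.9,0.35,9.3],[0,0,6.5,3.4,4.9,0.35,9.3],[0,0,6.5,3.4,4.9,0.35,9.3],[0,0,6.5,3.4,4.9,0.35,9.3],[0,0,6.5,3.4,4.9,0.35,9.3],[0,0,6.5,3.4,4.9,0.35,9.3],[0,0,6.5,3.4,4.9,0.35,9.3],[0,0,6.5,3.4,4.9,0.35,9.3],[0,0,6.5,3.4,4.9,0.35,9.3],[0,0,6.5,3.4,4.9,0.35,9.3],[0,0,6.5,3.4,4.9,0.35,9.3],[0,0,6.5,3.4,4.9,0.35,9.3]]], force=15)

```text
t: 1.6
eef_pos: [607.5, 77.0, 260.4]
orientation: [-3.141, 0.0, 1.735]
force: [0.9, -0.4, 0.1]
width: 93.2
```

Emit:
carry_out(rows=[[[0,0,0,0.5,0.6,0,9.3],[0,0,0,0,0,-2.4,9.3],[0,0,0,0,0,-2.4,9.3],[0,0,0,0,0,-2.4,9.3],[0,0,0,0,0,-1.4,9.3],[0,0,0,0,0,-1.0,9.3],[0,0,0,0,0,0,9.3],[0,0,0,0,0,0,9.3]]])

```text
t: 2.6
eef_pos: [612.3, 81.0, 165.5]
orientation: [3.14, 0.0, 1.731]
force: [0.2, 0.3, -0.1]
width: 92.9
```

```bash
cat >> h.py <<'E'
def crop(im,x,y,w,h,k):
    o=cv2.resize(im[y:y+h,x:x+w],None,fx=k,fy=k,interpolation=cv2.INTER_CUBIC)
    for i in range(0,w,10): cv2.putText(o,str(x+i),(i*k,8),0,.3,(0,0,255)); cv2.line(o,(i*k,10),(i*k,14),(0,0,255))
    for i in range(0,h,10): cv2.putText(o,str(y+i),(0,i*k+4),0,.3,(0,0,255))
    return o
def bgr(n):
    from rig import camera
    return np.ascontiguousarray(camera(n)[:,:,::-1])
E
python3 - <<'E'
from h import *
from rig import arm
o=arm.observe(); print(o['eef_pos'],o['orientation'],o['force'])
im=np.hstack([crop(bgr("top"),250,190,80,120,5),crop(bgr("side"),260,170,80,120,5)])
cv2.imwrite("pics/pick.png",im)
E
```

```text
[612.32287482  81.04442854 165.51734871] [3.14018369e+00 3.21996404e-04 1.73094743e+00] [ 0.24411418  0.329898   -0.12158421]
```

View pics/pick.png

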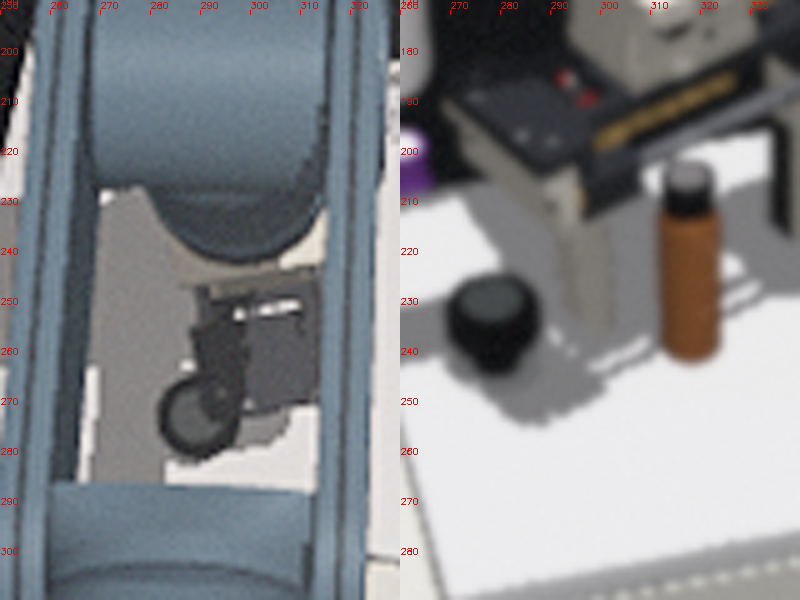

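```bash
python3 - <<'E'
from h import *
np.set_printoptions(precision=1,suppress=True)
t=np.array([612.3,81,165.5]);y=1.731;j=np.array([-np.sin(y),np.cos(y),0]);w=np.array([np.cos(y),np.sin(y),0])
for s in(1,-1):
  for d in(46.5,64):
    print(s,d,proj("side",[t+s*d*j+7.5*w,t+s*d*j-7.5*w]).ravel())
for p in([612.3,81,218],[612.3,81,123],[612.5,85,218],[612.5,85,123]): print(p,proj("side",p))
E
```

```text
1 46.5 [298.6 232.4 302.7 236.1]
1 64 [291.7 235.7 295.8 239.6]
-1 46.5 [333.7 215.2 337.9 218.7]
-1 64 [340.  212.1 344.3 215.5]
[612.3, 81, 218] [[318.1 206. ]]
[612.3, 81, 123] [[318.8 240.3]]
[612.5, 85, 218] [[317.3 204.9]]
[612.5, 85, 123] [[318.1 239.2]]
```

Emit:
carry_out(rows=[[[0,0,0,0,0.2,-0.1,9.3],[0,0,0,0,0,0,5.5],[0,0,0,0,0,0,4.0],[0,0,0,0,0,0,3.2],[0,0,0,0,0,0,2.4],[0,0,0,0,0,0,2.0],[0,0,0,0,0,0,2.0],[0,0,0,0,0,0,2.0],[0,0,0,0,0,0,2.0],[0,0,0,0,0,0,2.0]]], force=15)

```text
t: 3.95
eef_pos: [611.8, 83.2, 163.7]
orientation: [3.142, 0.0, 1.731]
force: [0.9, 0.2, -0.4]
width: 28.0
```

Emit:
carry_out(rows=[[[0,0,0,0,0,1.0,2.0],[0,0,0,0,0,2.0,2.0],[0,0,0,0,0,2.0,2.0],[0,0,0,-1.0,-2.6,0,2.0],[0,0,0,-1.5,-3.9,0,2.0],[0,0,0,-1.8,-4.6,0,2.0],[0,0,0,-1.8,-4.6,0,2.0],[0,0,0,-1.8,-4.6,0,2.0],[0,0,0,-1.5,-3.8,0,2.0],[0,0,0,-1.0,-2.6,0,2.0],[0,0,0,-0.6,-1.4,-1.5,2.0],[0,0,0,0,0,-1.5,2.0]]])

```text
t: 5.45
eef_pos: [501.5, -198.1, 182.7]
orientation: [3.142, -0.0, 1.73]
force: [0.4, 0.6, -0.3]
width: 27.7
```

```bash
python3 - <<'E'
from h import *
from rig import arm
im=np.hstack([crop(bgr("top"),380,240,100,75,4),crop(bgr("side"),290,300,100,150,4)[:600] if 0 else cv2.copyMakeBorder(crop(bgr("side"),300,290,100,75,4),0,0,0,0,0)])
cv2.imwrite("pics/hole.png",im)
o=arm.observe(); print(o['eef_pos'],o['orientation'],o['force'],o['width'])
E
```

```text
[ 500.64303425 -196.15122489  181.02465023] [-3.13829816 -0.00373362  1.73131317] [-0.29015658  0.15254041 -1.10405047] 27.308858793501503
```

View pics/hole.png

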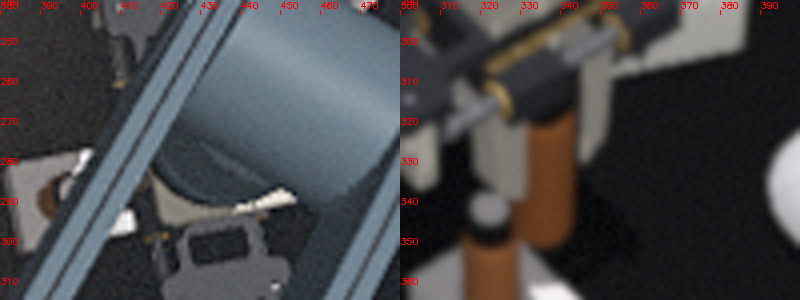

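```bash
python3 - <<'E'
from h import *
def circ(c,r): a=np.linspace(0,2*np.pi,60); return np.c_[c[0]+r*np.cos(a),c[1]+r*np.sin(a),0*a+c[2]]
def draw(im,x,y,w,h,k,Cs):
    o=crop(im,x,y,w,h,k)
    for c,r in Cs:
        p=proj("side",circ(c,r)); p=((p-[x,y]+.5)*k).round().astype(int); cv2.polylines(o,[p],True,(0,255,0),1)
    return o
s=cv2.imread("pics/side0.png"); n=bgr("side")
a=draw(s,305,330,50,75,8,[((502,-199,45),15.5),((494.9,-157.5,107),12),((508.6,-240.4,107),12),((494.9,-157.5,45),14)])
b=draw(n,300,300,50,75,8,[((501.2,-197.5,141),14),((494.9,-157.5,107),12)])
cv2.imwrite("pics/ov.png",np.hstack([a,b]))
E
```

```text
(no output)
```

View pics/ov.png

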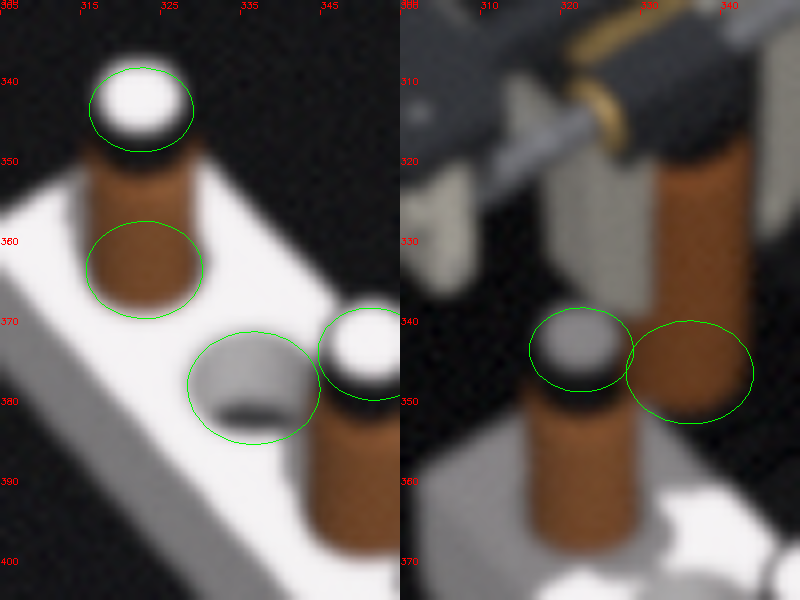

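Emit:
carry_out(rows=[[[0,0,0,0,0,-2.0,2.0],[0,0,0,0,0,-2.0,2.0],[0,0,0,0,0,-2.0,2.0],[0,0,0,0,0,-1.6,2.0],[0,0,0,0,0,-1.2,2.0],[0,0,0,0,0,0,2.0],[0,0,0,0,0,0,2.0]]])

```text
t: 6.48
eef_pos: [502.3, -198.0, 96.2]
orientation: [3.141, 0.001, 1.731]
force: [0.1, 0.1, -1.2]
width: 27.2
```

```bash
cat >> h.py <<'E'
def circ(c,r): a=np.linspace(0,2*np.pi,60); return np.c_[c[0]+r*np.cos(a),c[1]+r*np.sin(a),0*a+c[2]]
def draw(cam,im,x,y,w,h,k,Cs):
    o=crop(im,x,y,w,h,k)
    for c,r in Cs:
        p=proj(cam,circ(c,r)); p=((p-[x,y]+.5)*k).round().astype(int); cv2.polylines(o,[p],True,(0,255,0),1)
    return o
E
python3 - <<'E'
from h import *
from rig import arm
P=np.mean([arm.observe()['eef_pos'] for _ in range(1)],0);print(P)
n=bgr("side"); s=cv2.imread("pics/side0.png")
v=[((502,-199,45),15.5)]
cv2.imwrite("pics/low.png",np.hstack([draw("side",n,305,330,50,75,8,[((501.8,-197.8,55),14),((494.9,-157.5,107),12)]),draw("top",bgr("top"),380,250,50,75,8,[((501.8,-197.8,55),14)])]))
E
```

```text
[ 502.27331855 -198.03819014   96.21068597]
```

View pics/low.png

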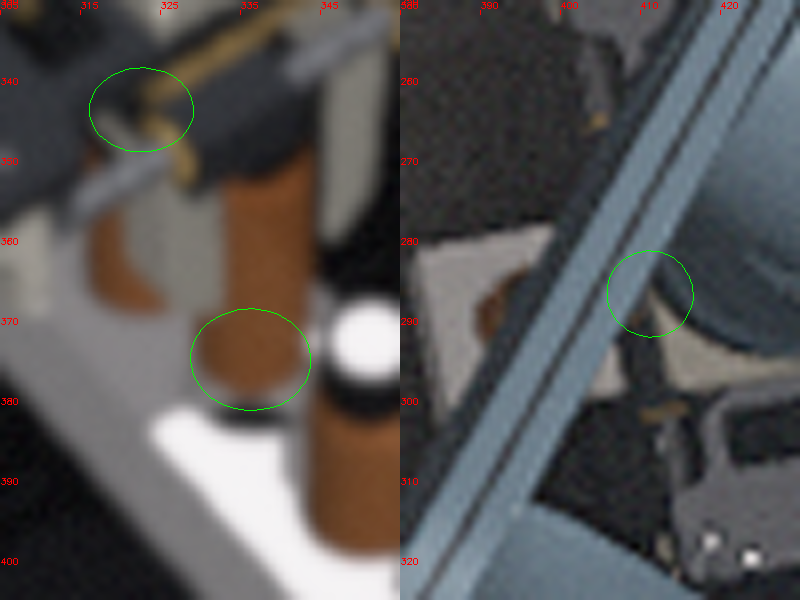

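Emit:
carry_out(rows=[[[0,0,0,0,0,-0.5,2.0],[0,0,0,0,0,-0.3,2.0],[0,0,0,0,0,-0.3,2.0],[0,0,0,0,0,-0.3,2.0],[0,0,0,0,0,-0.3,2.0],[0,0,0,0,0,0,2.0]]])

```text
t: 7.32
eef_pos: [501.6, -197.7, 78.3]
orientation: [-3.141, -0.0, 1.731]
force: [0.4, -0.3, -0.6]
width: 27.3
```

Emit:
carry_out(rows=[[[0,0,0,0,0,-0.5,2.0],[0,0,0,0,0,-0.5,2.0],[0,0,0,0,0,-0.5,2.0],[0,0,0,0,0,-0.4,2.0],[0,0,0,0,0,-0.3,2.0],[0,0,0,0,0,0,2.0],[0,0,0,0,0,0,2.0]]])

```text
t: 8.2
eef_pos: [501.9, -197.9, 56.8]
orientation: [3.141, 0.0, 1.731]
force: [1.1, 0.6, -0.9]
width: 27.5
```

Emit:
carry_out(rows=[[[0,0,0,0,0,-0.2,2.0],[0,0,0,0,0,-0.1,2.0],[0,0,0,0,0,-0.1,2.0],[0,0,0,0,0,0,2.0]]])

```text
t: 8.7
eef_pos: [501.8, -197.8, 52.6]
orientation: [-3.141, -0.0, 1.731]
force: [1.2, 0.3, -0.3]
width: 27.3
```

Emit:
carry_out(rows=[[[0,0,0,0,0,-0.1,2.0],[0,0,0,0,0,0,2.0]]])

```text
t: 8.95
eef_pos: [501.9, -197.9, 52.1]
orientation: [3.141, 0.0, 1.731]
force: [-1.3, 0.4, 3.9]
width: 27.3
```

Emit:
carry_out(rows=[[[0,0,0,0,0,0,3.2],[0,0,0,0,0,0,4.0],[0,0,0,0,0,0,6.0],[0,0,0,0,0,0,6.0],[0,0,0,0,0,1.0,6.0],[0,0,0,0,0,3.0,6.0],[0,0,0,0,0,4.0,6.0],[0,0,0,0,0,5.0,6.0],[0,0,0,0,0,2.0,6.0]]])

```text
t: 10.07
eef_pos: [503.1, -198.6, 205.8]
orientation: [3.137, 0.004, 1.731]
force: [0.4, -0.8, -1.3]
width: 60.1
```

Emit:
carry_out(rows=[[[0,0,-2.7,0.3,2.5,0,7.0],[0,0,-2.7,0.4,4.0,0,7.0],[0,0,-2.7,0.4,4.5,0,7.0],[0,0,-2.7,0.4,4.5,0,7.0],[0,0,-2.7,0.4,4.5,0,7.0],[0,0,-2.7,0.4,4.5,0,7.0],[0,0,-2.7,0.4,4.0,0,7.0],[0,0,-2.7,0.3,2.4,0,7.0],[0,0,0,0,0,-1.5,7.0],[0,0,0,0,0,0,7.0]]])

```text
t: 11.32
eef_pos: [530.6, 110.6, 185.3]
orientation: [-3.139, 0.001, 1.355]
force: [-0.3, -0.6, 0.3]
width: 69.8
```

```bash
python3 - <<'E'
from h import *
from rig import arm
o=arm.observe();P=o['eef_pos'];print(P,o['orientation'])
s=bgr("side")
cv2.imwrite("pics/knob.png",np.hstack([draw("side",s,250,170,50,75,8,[((531.9,111.5,161),20)]),draw("top",bgr("top"),265,230,50,38,8,[((531.9,111.5,161),20)]) if 0 else crop(s,300,320,100,75,4)[:300]][:1]+[np.vstack([crop(s,300,325,100,75,4),draw("top",bgr("top"),240,230,100,75,4,[((531.9,111.5,161),20)])])]))
E
```

```text
[530.5720911  110.62051922 185.28115163] [-3.13871475e+00  1.15388565e-03  1.35505870e+00]
```

View pics/knob.png

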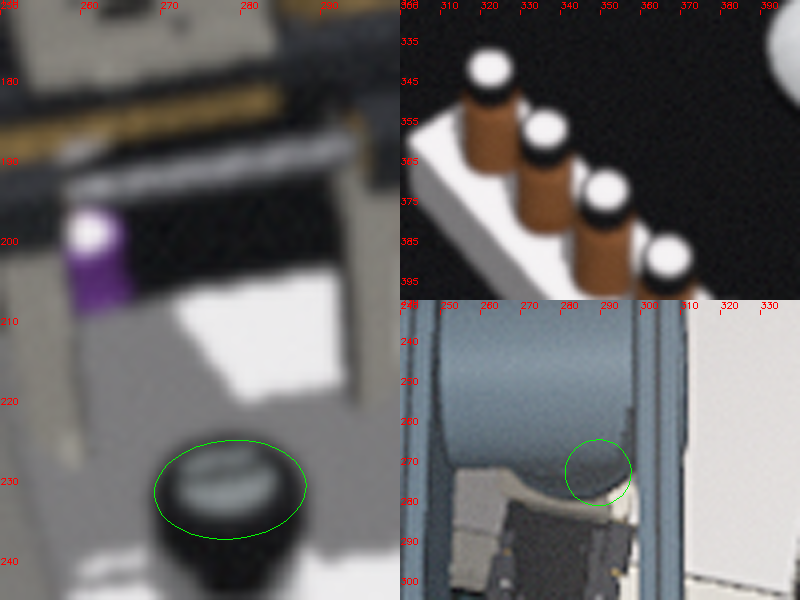

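The vial stands in the rack flush with its neighbours, and the knob lies centred between the fingers in the side view. Next I descend and grip the knob.

Emit:
carry_out(rows=[[[0,0,0,0.1,0,-1.5,7.0],[0,0,0,0,0,-1.5,7.0],[0,0,0,0,0,-1.2,7.0],[0,0,0,0,0,-0.8,7.0],[0,0,0,0,0,-0.3,7.0],[0,0,0,0,0,0,5.0],[0,0,0,0,0,0,4.3],[0,0,0,0,0,0,3.6],[0,0,0,0,0,0,3.0],[0,0,0,0,0,0,3.0],[0,0,0,0,0,0,3.0]]], force=40)

```text
t: 12.8
eef_pos: [532.4, 111.4, 134.0]
orientation: [-3.141, -0.0, 1.354]
force: [-4.7, 0.2, 5.6]
width: 39.6
```

Emit:
carry_out(rows=[[[0,0,0,0,0,0.1,3.0],[0,0,0,0,0,0.1,3.0],[0,0,0,0,0,0.1,3.0],[0,0,0,0,0,0,3.0]]])

```text
t: 13.3
eef_pos: [532.5, 111.3, 136.1]
orientation: [-3.14, -0.0, 1.354]
force: [0.4, 2.6, -6.0]
width: 39.2
```

Emit:
carry_out(rows=[[[0,0,0,0,0,0.1,3.0],[0,0,0,0,0,0,3.0]]])

```text
t: 13.55
eef_pos: [532.6, 111.2, 137.4]
orientation: [-3.141, -0.0, 1.354]
force: [0.8, 2.2, -6.4]
width: 39.2
```

Emit:
carry_out(rows=[[[0,0,0,0,0,0.2,3.0],[0,0,0,0,0,0,3.0]]])

```text
t: 13.8
eef_pos: [532.9, 111.2, 139.5]
orientation: [-3.141, -0.0, 1.354]
force: [2.6, 1.5, -9.2]
width: 39.2
```

Emit:
carry_out(rows=[[[0,0,0,0,0,0.2,3.0],[0,0,0,0,0,0.1,3.0],[0,0,0,0,0,0,3.0]]])

```text
t: 14.18
eef_pos: [533.4, 111.0, 142.7]
orientation: [3.141, -0.0, 1.354]
force: [5.8, 1.9, -10.2]
width: 39.4
```

```bash
python3 - <<'E'
from h import *
from rig import arm
o=arm.observe();print(o['eef_pos'],o['force'],o['ft_torque'])
s=bgr("side");s0=cv2.imread("pics/side0.png")
cv2.imwrite("pics/tug.png",np.hstack([crop(s0,215,215,80,120,5),crop(s,215,215,80,120,5)]))
E
```

```text
[533.41274195 111.03861442 142.73362377] [  5.75316225   1.88496086 -10.24698922] [ 0.46905024  0.10051035 -0.04118977]
```

View pics/tug.png

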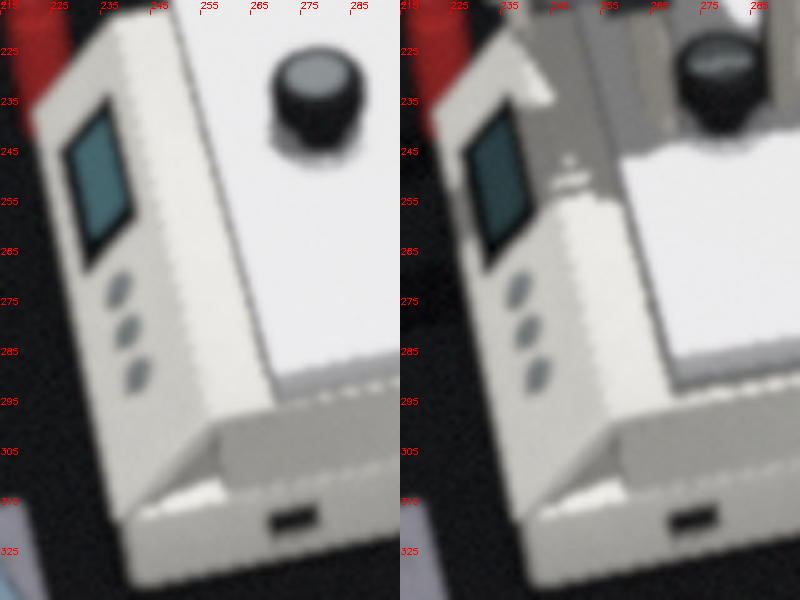

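The tug brought the knob up 9 mm with about 10 N, and the picture shows the cover's front edge raised with a dark gap below it. A caught cover gives only 2 mm, so this one is free and I won't turn the knob. I'll work out the opening arc.

```bash
python3 - <<'E'
from h import *
a=np.radians(-12.4);ux=np.array([np.cos(a),np.sin(a),0]);uy=np.array([-np.sin(a),np.cos(a),0])
P0=np.array([532.8,111.2,142.35]);H=np.array([532.8,111.2,112])+197*ux
def T(p): p=np.radians(p); return H+ux*(-197*np.cos(p)+21.35*np.sin(p))+np.array([0,0,197*np.sin(p)+21.35*np.cos(p)])
prev,pp=P0,0
for p in [2.7]+list(np.arange(4.7,41,2)):
    c=T(p);d=p-pp; print(round(p,1),np.round(d*uy,2)[:2],np.round((c-prev)/10,2)); prev,pp=c,p
E
```

```text
2.7 [0.58 2.64] [ 0.12 -0.03  0.03]
4.7 [0.43 1.95] [ 0.12 -0.03  0.68]
6.7 [0.43 1.95] [ 0.14 -0.03  0.68]
8.7 [0.43 1.95] [ 0.16 -0.04  0.67]
10.7 [0.43 1.95] [ 0.18 -0.04  0.67]
12.7 [0.43 1.95] [ 0.21 -0.05  0.66]
14.7 [0.43 1.95] [ 0.23 -0.05  0.65]
16.7 [0.43 1.95] [ 0.25 -0.06  0.64]
18.7 [0.43 1.95] [ 0.27 -0.06  0.63]
20.7 [0.43 1.95] [ 0.29 -0.06  0.62]
22.7 [0.43 1.95] [ 0.32 -0.07  0.61]
24.7 [0.43 1.95] [ 0.34 -0.07  0.6 ]
26.7 [0.43 1.95] [ 0.36 -0.08  0.59]
28.7 [0.43 1.95] [ 0.38 -0.08  0.57]
30.7 [0.43 1.95] [ 0.4  -0.09  0.56]
32.7 [0.43 1.95] [ 0.41 -0.09  0.55]
34.7 [0.43 1.95] [ 0.43 -0.1   0.53]
36.7 [0.43 1.95] [ 0.45 -0.1   0.51]
38.7 [0.43 1.95] [ 0.47 -0.1   0.5 ]
40.7 [0.43 1.95] [ 0.48 -0.11  0.48]
```

Emit:
carry_out(rows=[[[0.29,1.32,0,0.06,-0.02,0.02,3.0],[0.29,1.32,0,0.06,-0.01,0.01,3.0],[0.43,1.95,0,0.12,-0.03,0.68,3.0],[0.43,1.95,0,0.14,-0.03,0.68,3.0],[0.43,1.95,0,0.16,-0.04,0.67,3.0]]], force=50)

```text
t: 14.85
eef_pos: [538.2, 110.0, 164.5]
orientation: [-2.989, -0.0, 1.354]
force: [-1.8, 1.0, -2.1]
width: 38.9
```

Forces are low, so I'll carry on.

Emit:
carry_out(rows=[[[0.43,1.95,0,0.18,-0.04,0.67,3.0],[0.43,1.95,0,0.21,-0.05,0.66,3.0],[0.43,1.95,0,0.23,-0.05,0.65,3.0],[0.43,1.95,0,0.25,-0.06,0.64,3.0],[0.43,1.95,0,0.27,-0.06,0.63,3.0],[0.43,1.95,0,0.29,-0.06,0.62,3.0],[0,0,0,0,0,0,3.0]]])

```text
t: 15.72
eef_pos: [552.8, 106.6, 202.7]
orientation: [-2.781, -0.0, 1.354]
force: [-4.6, 2.0, -1.1]
width: 39.2
```

Emit:
carry_out(rows=[[[0.43,1.95,0,0.32,-0.07,0.61,3.0],[0.43,1.95,0,0.34,-0.07,0.6,3.0],[0.43,1.95,0,0.36,-0.08,0.59,3.0],[0.43,1.95,0,0.38,-0.08,0.57,3.0],[0.43,1.95,0,0.4,-0.09,0.56,3.0],[0,0,0,0,0,0,3.0]]])

```text
t: 16.48
eef_pos: [570.5, 102.6, 231.6]
orientation: [-2.607, 0.0, 1.354]
force: [-4.5, 0.8, 0.9]
width: 39.1
```

Emit:
carry_out(rows=[[[0.43,1.95,0,0.41,-0.09,0.55,3.0],[0.43,1.95,0,0.43,-0.1,0.53,3.0],[0.43,1.95,0,0.45,-0.1,0.51,3.0],[0.43,1.95,0,0.47,-0.1,0.5,3.0],[0.43,1.95,0,0.48,-0.11,0.48,3.0],[0,0,0,0,0,0,3.0],[0,0,0,0,0,0,3.0],[0,0,0,0,0,0,3.0],[0,0,0,0,0,0,3.0]]])

```text
t: 17.6
eef_pos: [592.9, 97.6, 257.1]
orientation: [-2.434, 0.0, 1.354]
force: [-1.8, -1.7, 0.7]
width: 39.1
```

```bash
python3 - <<'E'
from h import *
from rig import arm
s=bgr("side");o=arm.observe();print(o['eef_pos'],o['orientation'],o['force'],o['joint_velocities'],o['width'],o['t'])
cv2.imwrite("pics/open.png",cv2.resize(s[130:480,160:480],None,fx=1.7,fy=1.7,interpolation=cv2.INTER_CUBIC))
E
```

```text
[592.90998602  97.57326013 257.0754442 ] [-2.43315871e+00  1.34655292e-04  1.35381342e+00] [-2.64259423 -1.94589339  0.31438032] [ 0.00018586  0.00383823 -0.00398695  0.00107402  0.0062914   0.00096292] 39.057652469962775 17.65
```

View pics/open.png

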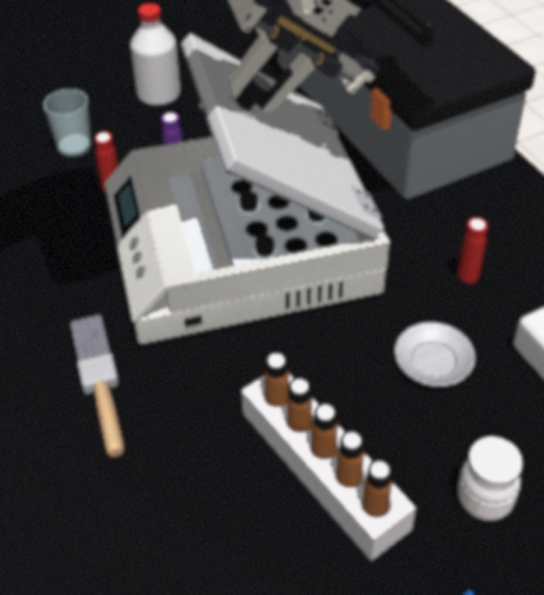

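The cover stands open at about 40° in the grip and is steady. All five vials sit at the same height, and the dish, jar and beaker are where they were.

```bash
python3 -c "
from rig import job_done
print(job_done())"
```

```text
the job is handed in; nothing more can be done
None
```

The heater is ready for loading, and the job was handed in at about 17.7 s with the gripper still holding the cover open.

- **Vial:** it went down to the bottom of the empty hole, where a contact force of about 4 N showed it had landed, and was then released. Pictures show it standing level with the four stored vials.
- **Tug test:** before any turning, I tugged the knob upward. It rose about 9 mm at no more than about 10 N, and the cover's front edge lifted with it. A caught cover gives only about 2 mm, so the catch was free and I did not turn the knob.
- **Cover:** I lifted it along its hinge arc to about 40.5°, taken from the tool's tilt and its path. The grip stayed at 39 mm on the knob (set to 50 N), the outside force was about 3 N and the joint speeds were practically zero.

**Last checks:** the final picture shows the cover open and the dish, jar, beaker and stored vials in place. The two cameras disagreed by 3–5 mm along y for the vial and the knob. I settled this with close-up views and the contact forces. No check failed.

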